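# Brush out the tea tin, close it with its double lid and take off the dust cover

### The arm

A 6-joint arm with a two-finger parallel gripper is mounted at the origin on a cart in front of the work surface, level with it; the furniture and walls round the work are solid. World frame = base frame: x ahead of the robot, y to its left, z up, the work surface at z = 0. Lengths are in m, angles in rad, forces in N, time in s.
With the tool pointing down it reaches from about 0.425 to 0.95 m from the base axis. Payload 3.5 kg.
Tool frame: the origin (TCP) lies at the very end of the fingers, on their centre line; the grasp point (between the pads) lies 19 mm behind it; z points along the fingers, y is the line along which they close (so a half turn about z gives the same grasp; the last joint's range is limited). The gripper opens to 85 mm and grips with 20 to 120 N. Pads are 22 mm wide; open, the fingers measure 114 mm over their backs; the gripper's body (76 mm by 85 mm) begins 54 mm behind the grasp point. The pads swing forward as they close: fully open they stand 13 mm farther back than shut.
Start: joints at [-1.494, 0.286, 1.577, -0, 1.279, -0.15], TCP at [0.152, -0.658, 0.231] pointing down, gripper open.
Joint ranges: [-2.77, 2.77], [-0.9, 2.22], [0.21, 2.48], [-1.53, 4.67], [0.24, 2.81], [-2.84, 2.84]. Speed limits (rad/s): [2.79, 2.79, 3.14, 3.14, 3.14, 3.14].

### API

Orientations are given as a unit quaternion [x, y, z, w].
In Python, from plant import ctrl gives the robot as it stands.
- The arm moves only by the tool advance, called after "Request:" as name([rows], argument=value, ...), one row to a line, values as JSON. Schema: {"type":"object","properties":{"offsets":{"type":"array","items":{"type":"number"},"minItems":7,"maxItems":70},"clamp_n":{"type":"number"},"only":{"type":"string"},"quiet":{"type":"boolean"},"lines":{"type":"string"}},"required":["offsets"],"additionalProperties":false}. offsets is one flat list of numbers that holds 1 to 10 rows one after another, with no inner brackets; each row has 7 numbers: dx, dy, dz in m, then a rotation vector rx, ry, rz in rad, then the opening from 0.0 (shut) to 1.0 (fully open); each row is the pose to reach, as a shift and turn from the pose commanded when the call began, along the tool's axes at that moment; what a row does not reach only later rows make up. A row lasts 1/8 s, in which the tool goes at most 0.0625 m and 0.188 rad, less where a joint would pass 70% of its speed; a pose out of reach is approached as far as the arm can. The fingers move at their own pace and stop on an object; clamp_n is the grip in N (left out, the last holds). Time passes only in rows, so rows that do not move let the fingers close. The tool returns the time, the measured TCP pose, the force, the opening and the grip force at its end. only (a regular expression) keeps the lines of the reply that match it, lines (a string "A,B") keeps lines A to B, and quiet returns only ok. Input that does not fit is refused with a message, and nothing moves.
- ctrl.get_state(): the state, without advancing time (a new reading comes with each control period).
- ctrl.read_camera(name): name is "side" or "top"; returns a dict with "pixels" (400x640x3 uint8, red, green, blue), "camera_matrix" (3x3 intrinsics, pixels), "xyz" and "orientation" of the camera in the world. Camera axes: x right, y down, z forward; pixel columns grow to the right and rows downward; lengths in m; the calibration is good to about 2 mm. A picture is of the moment at which its call begins. There is no depth.
- ctrl.sign_off(): hands the job in; it is judged then, once.
The state is a dict: "time": time; "qpos": joint angles; "dq": joint speeds; "joint_efforts": joint torques, N m; "eef_pos": TCP position; "tcp_rot": TCP orientation; "contact_force": force on the tool from outside, world axes, zero at the start; "wrist_torque": the same for the moment, N m; "opening": opening from 0.0 (shut) to 1.0 (fully open); "finger_force": force on a finger pad.
Only numpy, scipy, OpenCV 4.12 (cv2) and the standard library are available. Lean on these libraries where they do the work, as an engineer would, in place of code of your own. Each camera call takes 0.05 s, during which the arm holds its last target. There are 200 camera calls.

### The job

Brush out the empty tea tin: take the bottle brush out of its pot by the handle, run it down to the bottom of the tin and back up towards the mouth, twice, and stand it back in its pot. Then lift the nested double lid by the black knob, so that the blue dust cover rides along on the white inner lid, lower it on to the tin until it is seated and let go. Last, grip the dust cover by its raised collar and lift it off alone, leaving the inner lid seated on the tin, and finish still holding the cover level in the air, well clear above the knob; keep tin and pot upright and near where they stand, and leave the cup, the shaker and the creamers alone.

Things in the scene. Friction and masses are not known exactly. Their poses are not given: they have to be found in the camera images.
- tin: Green round tea tin, open at the top, standing loose (about 0.75 kg): 88 mm outside diameter, 80 mm inside diameter, 95 mm high, floor 4 mm thick. Origin: centre of its underside, z up.
- brush: Bottle brush upright and loose in its pot, yellow head down, 195 mm long, about 0.06 kg: head 30 mm wide from 0 to 55 mm, thin steel stem, round wooden handle 18 mm wide from 90 to 188 mm. Origin: centre of the flat lower end of the head, starting about 6 mm above the worktop; z along the brush to the handle.
- brush_pot: White round pot for the brush, standing loose (about 0.5 kg): 75 mm high, 68 mm wide at the foot, 62 mm at the mouth, wall 4 mm, mouth 54 mm inside, inner floor 6 mm up. Origin: centre of its underside, z up.
- inner_lid: White inner lid, on the worktop, dust cover on it; about 0.15 kg. Origin: centre of the plug's underside, z up. Plug 75 mm wide (68 at the foot) from z 0 to 10 mm; flange 90 mm wide from 10 to 18, which sits on the tin's rim; round black knob 20 mm wide from 18 to 74, its top 32 mm above the cover's collar; lifted by it the lid carries the cover. Seated: origin 85 mm above the tin's.
- dust_cover: Blue dust cover lying loose on the inner lid's flange (3 mm side play), black knob up through its middle; 100 mm wide, 0.13 kg. Origin: centre of its plate's underside, z up; nested: 18 mm above the inner lid's. Plate 4 mm thick, 30 mm hole; 6 mm skirt hangs round the flange; raised round collar to grip, 52 mm outside, 36 mm inside, from z 4 to 24 mm.
- cup: White ribbed plastic cup upside down, 70 mm wide, 60 mm high, a bystander. Origin: centre of its underside.
- mill: Small table shaker, 44 mm wide, 90 mm high, a bystander. Origin: centre of its underside.
- creamer_a: Small coffee creamer pot, about 45 mm wide, 21 mm high, a bystander. Origin: centre of its underside.
- creamer_b: A second coffee creamer pot, about 45 mm wide, 21 mm high, a bystander. Origin: centre of its underside.

How it is judged:
By the outcome, as a careful person would: the job done as asked, in the order asked, and still so for the second after the job is handed in, while the arm keeps its last pose, push and grip.
It also fails if it takes over 72 s, if anything falls off the work surface, if the arm or the gripper's body presses on something with over 40 N, if the wrist force passes 120 N, or if a joint passes its speed limit or range.

## Working session

There is one attempt and no reset: what is moved stays moved. The work goes in short steps, Python scripts to look and compute and a tool call to move; the robot and the scene stay as the last step left them, time stands still between calls to the robot, and variables do not carry over. Pictures are saved under pics/ and viewed, at most 12 in all, crops included, and the job is handed in when it is done.

```bash
ls; mkdir -p pics; python3 - <<'E'
from plant import ctrl
import cv2
for n in("side","top"):
    c=ctrl.read_camera(n); cv2.imwrite(f"pics/{n}0.png",c["pixels"][...,::-1]); print(n,c["camera_matrix"],c["xyz"],c["orientation"])
print(ctrl.get_state())
E
```

```text
pics
plant.py
side [[373.88682949   0.         315.9523554 ]
 [  0.         373.88682949 207.19875236]
 [  0.           0.           1.        ]] [0.12973869 0.68852722 0.36431676] [-0.22412843  0.79750082 -0.53888738  0.15283742]
top [[484.933818     0.         317.41360671]
 [  0.         484.933818   207.88930467]
 [  0.           0.           1.        ]] [0.4556024  0.01661085 1.23913456] [-0.69997257  0.71243848 -0.03470986  0.03556724]
{'time': 0.1, 'qpos': array([-1.49398900e+00,  2.87132620e-01,  1.57804106e+00,  1.11969075e-05,
        1.27860813e+00, -1.49992977e-01]), 'dq': array([-0.00099671, -0.00284119, -0.00216056, -0.0001304 , -0.00179053,
        0.00171572]), 'joint_efforts': array([ 1.10431050e-03, -4.07292151e+01, -2.93698525e+01, -1.27864773e-04,
        3.39191589e-03,  6.58582437e-06]), 'eef_pos': array([ 0.15177068, -0.65710079,  0.2300428 ]), 'tcp_rot': array([ 9.93576678e-01,  1.13155587e-01,  4.54006664e-05, -1.09365171e-03]), 'contact_force': array([ 0.18064894,  0.01539525, -0.75540498]), 'wrist_torque': array([ 0.05005667, -0.05066378,  0.0194473 ]), 'finger_force': 0.0, 'opening': 1.000140596998408}
```
View pics/top0.png

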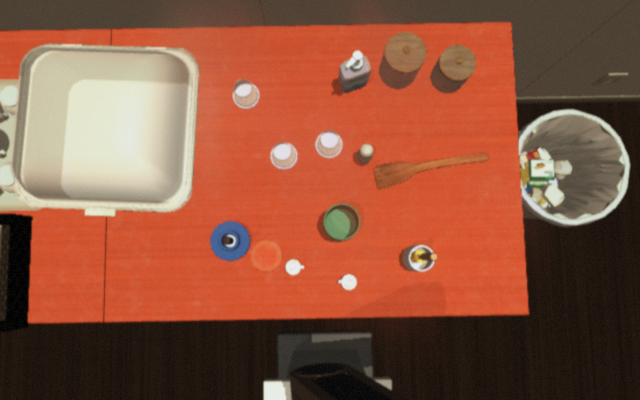

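View pics/side0.png

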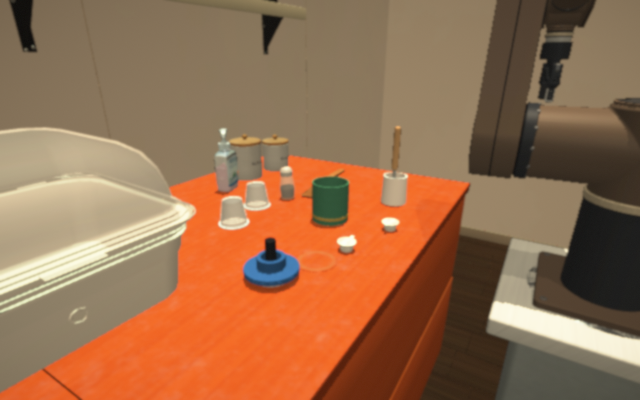

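The top view shows the tin at (340,223), pot with brush at (421,258) and lid with cover at (231,241). The side view shows them at (330,200), (395,175) and (271,265), with the brush handle's top at (397,128).

```bash
cat > h.py <<'E'
import numpy as np, cv2
from scipy.spatial.transform import Rotation as R
from plant import ctrl
def cam(n):
    c=ctrl.read_camera(n); c["R"]=R.from_quat(c["orientation"]).as_matrix(); c["hsv"]=cv2.cvtColor(c["pixels"],cv2.COLOR_RGB2HSV); return c
def ray(c,p):
    d=c["R"]@np.linalg.solve(c["camera_matrix"],[p[0],p[1],1.]); return np.array(c["xyz"]),d/np.linalg.norm(d)
def onz(c,p,z):
    o,d=ray(c,p); return o+d*(z-o[2])/d[2]
def tri(c1,p1,c2,p2):
    o1,d1=ray(c1,p1);o2,d2=ray(c2,p2)
    s=np.linalg.lstsq(np.c_[d1,-d2],o2-o1,rcond=None)[0]
    a,b=o1+s[0]*d1,o2+s[1]*d2; return (a+b)/2,np.linalg.norm(a-b)
def proj(c,P):
    q=c["camera_matrix"]@(c["R"].T@(np.array(P)-c["xyz"])); return q[:2]/q[2]
def mask(c,lo,hi,box):
    m=cv2.inRange(c["hsv"],np.array(lo),np.array(hi)); k=np.zeros_like(m); x0,y0,x1,y1=box; k[y0:y1,x0:x1]=m[y0:y1,x0:x1]; return k
def big(m):
    cs,_=cv2.findContours(m,cv2.RETR_EXTERNAL,cv2.CHAIN_APPROX_NONE); return max(cs,key=cv2.contourArea)
E
python3 - <<'E'
from h import *
t=cam("top");s=cam("side")
np.set_printoptions(precision=4,suppress=True)
# tin: green
for c,b,lab in((t,(310,195,370,250),"tin top"),(s,(300,165,360,235),"tin side")):
    q=big(mask(c,(40,40,15),(95,255,255),b)); print(lab,cv2.fitEllipse(q),cv2.boundingRect(q))
for c,b,lab in((t,(200,210,260,270),"cov top"),(s,(235,230,305,295),"cov side")):
    q=big(mask(c,(100,100,30),(125,255,255),b)); print(lab,cv2.fitEllipse(q),cv2.boundingRect(q))
# pot white
for c,b,lab in((t,(395,235,450,280),"pot top"),(s,(375,165,412,212),"pot side")):
    q=big(mask(c,(0,0,90),(180,90,255),b)); print(lab,cv2.minEnclosingCircle(q),cv2.boundingRect(q))
a=cv2.resize(t["pixels"][230:290,385:465],None,fx=5,fy=5,interpolation=cv2.INTER_CUBIC)
b=cv2.resize(s["pixels"][115:215,365:430],None,fx=5,fy=5,interpolation=cv2.INTER_CUBIC)
e=cv2.resize(t["pixels"][195:275,205:265],None,fx=4,fy=4,interpolation=cv2.INTER_CUBIC)
f=cv2.resize(t["pixels"][195:255,310:370],None,fx=4,fy=4,interpolation=cv2.INTER_CUBIC)
I=np.zeros((560,760,3),np.uint8); I[:300,:400]=a; I[:500,405:730]=b; I[305:545,:240]=e[:240]; I[305:545,150:390]=f
cv2.imwrite("pics/c1.png",I[...,::-1])
E
```

```text
tin top ((336.7628479003906, 224.3540496826172), (24.120086669921875, 29.840551376342773), 157.59341430664062) (324, 209, 26, 31)
tin side ((329.9305114746094, 197.12710571289062), (36.81995391845703, 43.81987380981445), 0.17416536808013916) (313, 177, 35, 41)
cov top ((229.73580932617188, 240.6861114501953), (36.2097053527832, 37.23726272583008), 68.03733825683594) (211, 222, 38, 38)
cov side ((270.9699401855469, 268.7956848144531), (31.073331832885742, 53.893463134765625), 84.9418716430664) (244, 251, 54, 34)
pot top ((418.9010925292969, 258.54608154296875), 15.117134094238281) (404, 245, 30, 27)
pot side ((397.0, 183.5), 23.200315475463867) (382, 165, 30, 40)
```

View pics/c1.png

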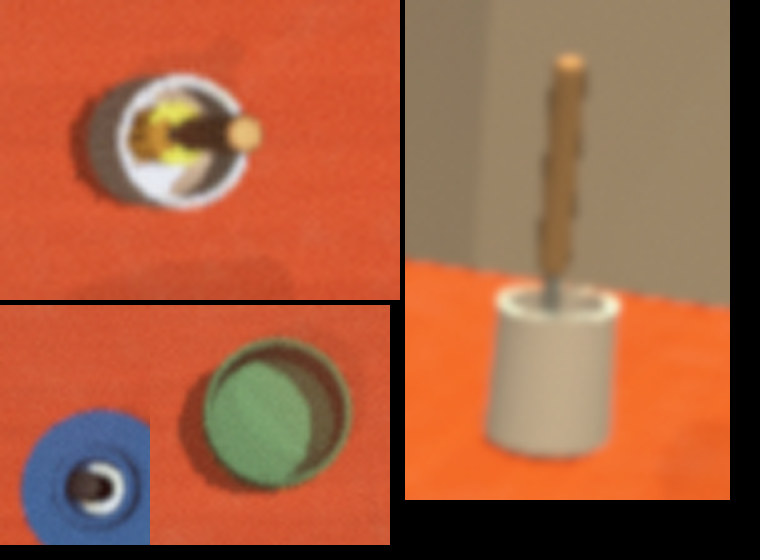

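The crops show the pot mouth centre at top-view (421.4,257.6) with the handle end at (433.4,256.2). The brush leans a little. The tin rim centre is at (341.4,222), and the knob stands inside the collar at about (229.6,240.7).

```bash
python3 - <<'E'
from h import *
np.set_printoptions(precision=4,suppress=True)
t=cam("top");s=cam("side")
tin=onz(t,(341.4,222.),.095); pot=onz(t,(421.4,257.6),.075); lid=onz(t,(229.7,240.7),.022)
print("tin",tin,"pot",pot,"lid",lid)
print("side pred rim tin",proj(s,tin),"mouth",proj(s,pot),"knobtop",proj(s,lid+[0,0,.052]), "cov",proj(s,lid))
print("handle top",tri(t,(433.4,256.2),s,(397.9,127.2)))
print(onz(t,(433.4,256.2),.194))
# knob dark & rim in side
q=big(mask(s,(0,0,0),(180,255,60),(255,232,290,262))); print("knob side",cv2.boundingRect(q))
q=big(mask(s,(100,100,20),(125,255,255),(235,230,305,295)));print(cv2.boundingRect(q))
# handle rows in side: brown vs wall, saturation
m=mask(s,(5,90,40),(22,255,230),(380,120,412,172))
for r in range(124,172,5):
    x=np.where(m[r])[0]; print(r,x.min() if len(x) else 0,x.max() if len(x) else 0,end="; ")
st=ctrl.get_state();print(st["time"],R.from_quat(st["tcp_rot"]).as_matrix())
E
```

```text
tin [ 0.5352 -0.0391  0.095 ] pot [ 0.4481 -0.2291  0.075 ] lid [0.4983 0.2383 0.022 ]
side pred rim tin [330.851  181.4294] mouth [394.7777 174.9057] knobtop [270.2906 239.0971] cov [271.6905 265.3978]
handle top (array([ 0.4506, -0.2287,  0.1999]), np.float64(0.0017166868993811878))
[ 0.4514 -0.2298  0.194 ]
knob side (265, 239, 12, 21)
(244, 251, 54, 34)
124 0 0; 129 393 401; 134 393 401; 139 392 401; 144 392 400; 149 392 400; 154 391 399; 159 391 399; 164 391 399; 169 380 397; 0.3 [[ 0.9744  0.2249 -0.0001]
 [ 0.2249 -0.9744  0.0008]
 [ 0.0001 -0.0008 -1.    ]]
```

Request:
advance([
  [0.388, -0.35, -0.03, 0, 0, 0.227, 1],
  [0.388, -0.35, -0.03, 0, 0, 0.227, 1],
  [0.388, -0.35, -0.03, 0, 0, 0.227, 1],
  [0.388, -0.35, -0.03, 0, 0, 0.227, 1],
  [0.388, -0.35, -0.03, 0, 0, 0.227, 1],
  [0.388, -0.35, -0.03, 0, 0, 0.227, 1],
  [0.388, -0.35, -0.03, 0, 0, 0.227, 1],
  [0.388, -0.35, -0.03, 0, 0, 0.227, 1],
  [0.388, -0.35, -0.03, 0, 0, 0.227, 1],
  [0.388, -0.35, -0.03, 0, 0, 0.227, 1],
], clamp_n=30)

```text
refused: offsets[0]: [0.388, -0.35, -0.03, 0, 0, 0.227, 1] is not of type 'number' (schema: type "number"). Nothing was moved.
```

I used the wrong layout. The manual says one flat list, 7 numbers to a row, no inner brackets; once more.

Request:
advance(offsets=[0.388, -0.35, -0.03, 0, 0, 0.227, 1, 0.388, -0.35, -0.03, 0, 0, 0.227, 1, 0.388, -0.35, -0.03, 0, 0, 0.227, 1, 0.388, -0.35, -0.03, 0, 0, 0.227, 1, 0.388, -0.35, -0.03, 0, 0, 0.227, 1, 0.388, -0.35, -0.03, 0, 0, 0.227, 1, 0.388, -0.35, -0.03, 0, 0, 0.227, 1, 0.388, -0.35, -0.03, 0, 0, 0.227, 1, 0.388, -0.35, -0.03, 0, 0, 0.227, 1, 0.388, -0.35, -0.03, 0, 0, 0.227, 1], clamp_n=30)

```text
time: 1.55
eef_pos: [0.4519, -0.228, 0.2616]
tcp_rot: [1.0, 0.002, 0.0, 0.0]
contact_force: [-0.7, 0.2, -1.4]
opening: 1.003
finger_force: 0.0
```

```bash
python3 - <<'E'
from h import *
np.set_printoptions(precision=4,suppress=True)
st=ctrl.get_state();print(st["time"],st["eef_pos"],R.from_quat(st["tcp_rot"]).as_matrix(),st["qpos"])
s=cam("side")
for z in(.1,.15,.19): print(z,proj(s,[.4515,-.2295,z]))
t=cam("top")
q=big(mask(t,(20,120,90),(35,255,255),(400,235,450,280)));M=cv2.moments(q);p=(M['m10']/M['m00'],M['m01']/M['m00']);print(p,cv2.boundingRect(q),onz(t,p,.06))
E
```

```text
1.55 [ 0.4519 -0.228   0.2616] [[ 1.      0.0033  0.0004]
 [ 0.0033 -1.     -0.0004]
 [ 0.0004  0.0004 -1.    ]] [-0.668  -0.1162  1.9513 -0.0001  1.306   0.8995]
0.1 [394.3236 165.5197]
0.15 [395.7976 146.6817]
0.19 [397.0185 131.078 ]Traceback (most recent call last):
  File "<stdin>", line 7, in <module>
  File "h.py", line 19, in big
    cs,_=cv2.findContours(m,cv2.RETR_EXTERNAL,cv2.CHAIN_APPROX_NONE); return max(cs,key=cv2.contourArea)
                                                                             ~~~^^^^^^^^^^^^^^^^^^^^^^^^
ValueError: max() iterable argument is empty
```

Request:
advance(offsets=[0, 0.001, 0.06, 0, 0, 0, 1, 0, 0.001, 0.1, 0, 0, 0, 1, 0, 0.001, 0.127, 0, 0, 0, 1, 0, 0.001, 0.127, 0, 0, 0, 1, 0, 0.001, 0.127, 0, 0, 0, 0, 0, 0.001, 0.127, 0, 0, 0, 0, 0, 0.001, 0.127, 0, 0, 0, 0, 0, 0.001, 0.127, 0, 0, 0, 0, 0, 0.001, 0.127, 0, 0, 0, 0, 0, 0.001, 0.127, 0, 0, 0, 0], clamp_n=40)

```text
time: 2.9
eef_pos: [0.4517, -0.2305, 0.1352]
tcp_rot: [1.0, -0.0, 0.001, 0.0]
contact_force: [-0.5, 1.3, 6.0]
opening: 0.197
finger_force: 39.6
```

```bash
python3 - <<'E'
from h import *
c=cam("side"); cv2.imwrite("pics/s2.png",cv2.resize(c["pixels"][60:260,250:450],None,fx=3,fy=3)[...,::-1])
E
```

```text
(no output)
```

View pics/s2.png

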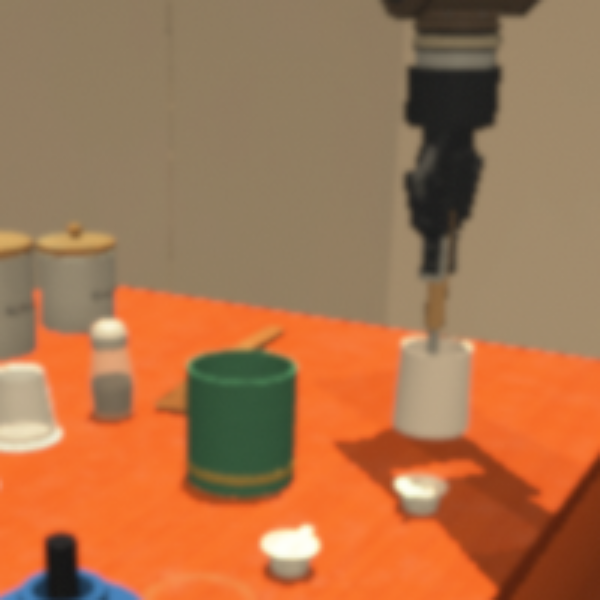

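The brush handle is held in the pads (crop ≈(435,270)) and stands upright in the pot.

Request:
advance(offsets=[0, 0, -0.03, 0, 0, 0, 0, 0, 0, -0.08, 0, 0, 0, 0, 0, 0, -0.13, 0, 0, 0, 0, 0, 0, -0.14, 0, 0, 0, 0, 0.02, -0.048, -0.14, 0, 0, 0, 0, 0.042, -0.096, -0.14, 0, 0, 0, 0, 0.063, -0.144, -0.14, 0, 0, 0, 0, 0.0835, -0.191, -0.14, 0, 0, 0, 0, 0.0835, -0.191, -0.14, 0, 0, 0, 0, 0.0835, -0.191, -0.14, 0, 0, 0, 0])

```text
time: 4.2
eef_pos: [0.534, -0.0395, 0.2725]
tcp_rot: [1.0, 0.0, -0.002, 0.0]
contact_force: [0.6, 0.8, -0.3]
opening: 0.198
finger_force: 39.3
```

```bash
python3 - <<'E'
from h import *
c=cam("side"); cv2.imwrite("pics/s3.png",cv2.resize(c["pixels"][60:260,250:450],None,fx=3,fy=3)[...,::-1])
m=mask(c,(20,120,60),(35,255,255),(290,80,370,240));q=big(m);print(cv2.boundingRect(q),cv2.fitEllipse(q))
print(proj(c,[.5352,-.0391,.146]),proj(c,[.5352,-.0391,.201]),proj(c,[.5352,-.0391,.24]))
E
```

```text
(326, 137, 13, 25) ((332.0376281738281, 148.60301208496094), (12.365886688232422, 28.850461959838867), 2.6374430656433105)
[331.13893974 160.12923228] [331.45765914 136.06699299] [331.69332608 118.27493433]
```

View pics/s3.png

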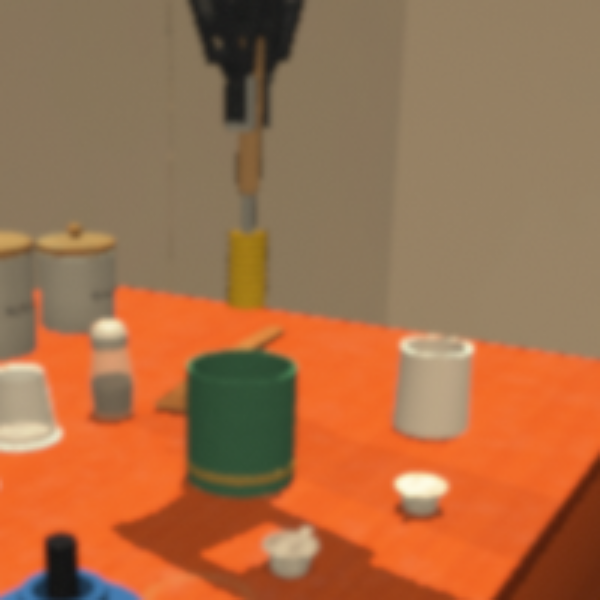

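The brush hangs upright over the tin, with the head bottom at about (332,161.7), matching the projection for 0.143 m.

Request:
advance(offsets=[0.001, 0, 0.05, 0, 0, 0, 0, 0.001, 0, 0.09, 0, 0, 0, 0, 0.001, 0, 0.12, 0, 0, 0, 0, 0.001, 0, 0.134, 0, 0, 0, 0, 0.001, 0, 0.134, 0, 0, 0, 0, 0.001, 0, 0.134, 0, 0, 0, 0])

```text
time: 5.0
eef_pos: [0.5368, -0.0401, 0.142]
tcp_rot: [1.0, -0.0, 0.001, 0.0]
contact_force: [0.9, -0.9, -0.1]
opening: 0.196
finger_force: 39.3
```

```bash
python3 -c "
from plant import ctrl
for i in range(1): s=ctrl.get_state();print(s['eef_pos'],s['contact_force'])"
```

```text
[ 0.53676168 -0.04009398  0.14199134] [ 0.90414427 -0.874665   -0.10732017]
```

Request:
advance(offsets=[-0.001, -0.001, 0.004, 0, 0, 0, 0, -0.001, -0.001, 0.008, 0, 0, 0, 0, -0.001, -0.001, 0.009, 0, 0, 0, 0, -0.001, -0.001, 0.009, 0, 0, 0, 0])

```text
time: 5.5
eef_pos: [0.5357, -0.0385, 0.1332]
tcp_rot: [1.0, 0.0, 0.001, 0.0]
contact_force: [-1.5, 0.6, 5.4]
opening: 0.191
finger_force: 39.9
```

Request:
advance(offsets=[0, 0, -0.035, 0, 0, 0, 0, 0, 0, -0.065, 0, 0, 0, 0, 0, 0, -0.07, 0, 0, 0, 0, 0, 0, -0.07, 0, 0, 0, 0, 0, 0, -0.035, 0, 0, 0, 0, 0, 0, -0.01, 0, 0, 0, 0, 0, 0, 0, 0, 0, 0, 0, 0, 0, 0, 0, 0, 0, 0, 0, 0, 0, 0, 0, 0, 0])

```text
time: 6.62
eef_pos: [0.5351, -0.038, 0.1327]
tcp_rot: [1.0, -0.0, -0.0, -0.001]
contact_force: [-1.4, 2.6, 9.0]
opening: 0.2
finger_force: 40.6
```

Request:
advance(offsets=[0, 0, -0.035, 0, 0, 0, 0, 0, 0, -0.065, 0, 0, 0, 0, 0, 0, -0.07, 0, 0, 0, 0, 0, 0, -0.11, 0, 0, 0, 0, 0, 0, -0.145, 0, 0, 0, 0, -0.02, 0.048, -0.145, 0, 0, 0, 0, -0.042, 0.096, -0.145, 0, 0, 0, 0, -0.063, 0.144, -0.145, 0, 0, 0, 0, -0.085, 0.19, -0.145, 0, 0, 0, 0, -0.085, 0.19, -0.145, 0, 0, 0, 0])

```text
time: 7.88
eef_pos: [0.4478, -0.2305, 0.2737]
tcp_rot: [1.0, -0.003, -0.002, -0.001]
contact_force: [0.9, 0.2, -0.1]
opening: 0.203
finger_force: 39.3
```

Request:
advance(offsets=[0, 0, 0, 0, 0, 0, 0, 0, 0, 0, 0, 0, 0, 0])

```text
time: 8.12
eef_pos: [0.4499, -0.2272, 0.2755]
tcp_rot: [1.0, 0.001, -0.0, -0.001]
contact_force: [-0.1, 0.2, -0.3]
opening: 0.198
finger_force: 39.4
```

```bash
python3 - <<'E'
from h import *
c=cam("side"); cv2.imwrite("pics/s4.png",cv2.resize(c["pixels"][60:260,250:450],None,fx=3,fy=3)[...,::-1])
E
```

```text
(no output)
```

View pics/s4.png

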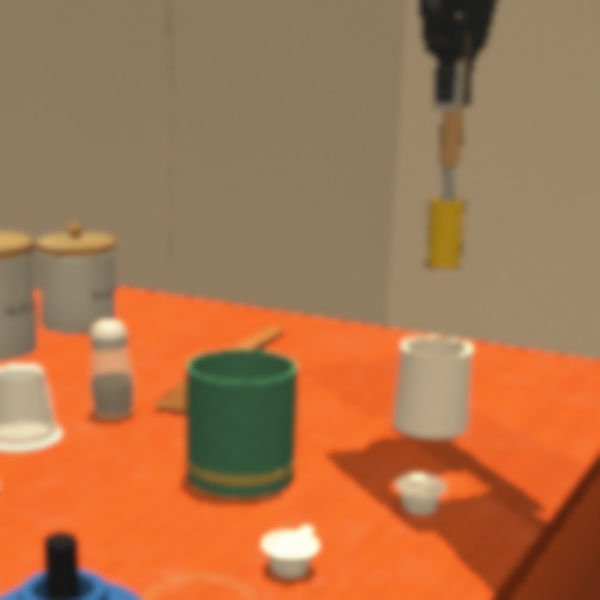

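The head hangs above the pot, with its bottom at crop (443,267) over the mouth centre (436,345). The pot and tin have not moved.

Request:
advance(offsets=[0, 0.001, 0.05, 0, 0, 0, 0, 0, 0.001, 0.09, 0, 0, 0, 0, 0, 0.001, 0.12, 0, 0, 0, 0, 0, 0.001, 0.136, 0, 0, 0, 0, 0, 0.001, 0.14, 0, 0, 0, 0, 0, 0.001, 0.14, 0, 0, 0, 0, 0, 0.001, 0.14, 0, 0, 0, 0])

```text
time: 9.05
eef_pos: [0.4506, -0.23, 0.1379]
tcp_rot: [1.0, -0.0, 0.001, 0.001]
contact_force: [0.8, -0.9, -1.5]
opening: 0.198
finger_force: 39.4
```

Request:
advance(offsets=[0, 0, 0, 0, 0, 0, 0.35, 0, 0, 0, 0, 0, 0, 0.35, 0, 0, 0, 0, 0, 0, 1, 0, 0, 0, 0, 0, 0, 1, 0, 0, 0, 0, 0, 0, 1, 0, 0, -0.04, 0, 0, 0, 1, 0, 0, -0.1, 0, 0, 0, 1, 0, 0, -0.14, 0, 0, 0, 1, 0, 0, -0.14, 0, 0, 0, 1])

```text
time: 10.18
eef_pos: [0.4514, -0.2307, 0.2812]
tcp_rot: [1.0, -0.0, 0.004, 0.003]
contact_force: [-0.4, 0.4, 0.0]
opening: 0.997
finger_force: 0.0
```

Request:
advance(offsets=[0.024, -0.24, -0.03, 0, 0, 0, 1, 0.024, -0.24, -0.03, 0, 0, 0, 1, 0.024, -0.24, -0.03, 0, 0, 0, 1, 0.024, -0.24, -0.03, 0, 0, 0, 1, 0.024, -0.24, -0.03, 0, 0, 0, 1])

```text
time: 10.8
eef_pos: [0.4733, 0.0138, 0.3054]
tcp_rot: [1.0, 0.003, -0.001, -0.0]
contact_force: [0.2, -0.7, 0.1]
opening: 0.998
finger_force: 0.0
```

```bash
python3 - <<'E'
from h import *
np.set_printoptions(precision=4,suppress=True)
print(ctrl.get_state()["eef_pos"])
t=cam("top");s=cam("side")
I=np.vstack([np.hstack([t["pixels"][190:290,190:350],s["pixels"][150:300,230:420][:100,:160]]),np.hstack([t["pixels"][200:290,320:480],s["pixels"][110:200,310:470]])])
cv2.imwrite("pics/c5.png",cv2.resize(I,None,fx=2.5,fy=2.5)[...,::-1])
q=big(mask(s,(40,40,15),(95,255,255),(300,165,360,235)));print(cv2.boundingRect(q))
q=big(mask(s,(100,100,30),(125,255,255),(235,230,305,295)));print(cv2.boundingRect(q))
E
```

```text
[0.4733 0.0138 0.3054]
(313, 177, 35, 41)
(244, 251, 54, 34)
```

View pics/c5.png

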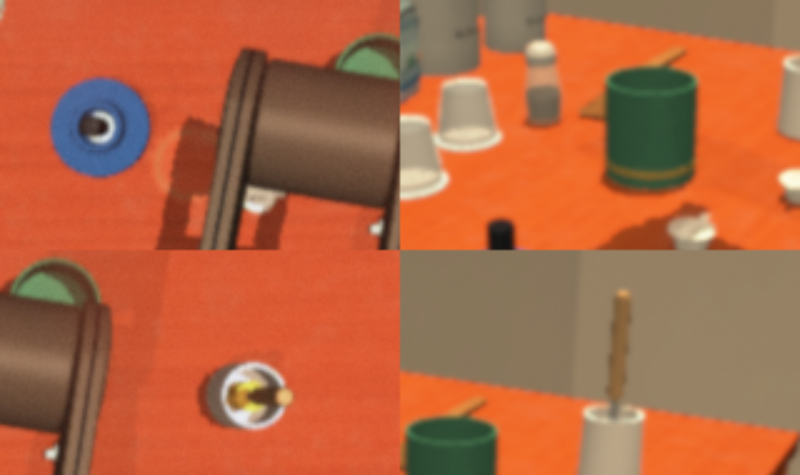

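The brush stands in its pot again. The tin and pot have not moved, and the lid is at top-view ≈(229.7,240.7) as before.

Request:
advance(offsets=[0.024, -0.225, 0.155, 0, 0, 0, 1, 0.024, -0.225, 0.155, 0, 0, 0, 1, 0.024, -0.225, 0.155, 0, 0, 0, 1, 0.024, -0.225, 0.155, 0, 0, 0, 1, 0.024, -0.225, 0.155, 0, 0, 0, 1, 0.024, -0.225, 0.155, 0, 0, 0, 1, 0.024, -0.225, 0.155, 0, 0, 0, 1, 0.024, -0.225, 0.155, 0, 0, 0, 1], clamp_n=50)

```text
time: 11.9
eef_pos: [0.4987, 0.2343, 0.1524]
tcp_rot: [1.0, -0.001, 0.001, -0.0]
contact_force: [0.7, 0.7, 0.7]
opening: 1.001
finger_force: 0.0
```

```bash
python3 - <<'E'
from h import *
np.set_printoptions(precision=4,suppress=True)
st=ctrl.get_state();print(st["eef_pos"],R.from_quat(st["tcp_rot"]).as_rotvec(),st["qpos"])
E
```

```text
[0.4987 0.2343 0.1524] [-3.1413  0.0037 -0.0027] [ 0.2551  0.0933  1.9516 -0.0002  1.0949  1.8284]
```

Request:
advance(offsets=[0, -0.004, 0.05, 0, 0, 0, 1, 0, -0.004, 0.09, 0, 0, 0, 1, 0, -0.004, 0.106, 0, 0, 0, 1, 0, -0.004, 0.106, 0, 0, 0, 1, 0, -0.004, 0.106, 0, 0, 0, 1], clamp_n=50)

```text
time: 12.52
eef_pos: [0.4994, 0.2398, 0.0474]
tcp_rot: [1.0, -0.0, 0.002, -0.0]
contact_force: [0.8, 1.0, -0.6]
opening: 1.002
finger_force: 0.0
```

Request:
advance(offsets=[0, 0, 0, 0, 0, 0, 0, 0, 0, 0, 0, 0, 0, 0, 0, 0, 0, 0, 0, 0, 0, 0, 0, 0, 0, 0, 0, 0, 0, 0, 0, 0, 0, 0, 0, 0, 0, 0, 0, 0, 0, 0], clamp_n=60)

```text
time: 13.28
eef_pos: [0.4979, 0.2395, 0.0456]
tcp_rot: [1.0, -0.0, 0.0, 0.0]
contact_force: [-1.9, -1.8, 3.6]
opening: 0.209
finger_force: 58.6
```

Request:
advance(offsets=[0, 0, -0.01, 0, 0, 0, 0, 0, 0, -0.03, 0, 0, 0, 0, 0, 0, -0.06, 0, 0, 0, 0, 0, 0, -0.1, 0, 0, 0, 0, 0, 0, -0.13, 0, 0, 0, 0, 0, 0, -0.145, 0, 0, 0, 0, 0, 0, -0.15, 0, 0, 0, 0])

```text
time: 14.15
eef_pos: [0.4976, 0.2396, 0.1955]
tcp_rot: [1.0, -0.0, 0.0, -0.0]
contact_force: [-0.3, 0.3, -3.0]
opening: 0.212
finger_force: 58.9
```

Request:
advance(offsets=[0.003, 0.02, 0, 0, 0, 0, 0, 0.008, 0.055, 0, 0, 0, 0, 0, 0.013, 0.095, 0, 0, 0, 0, 0, 0.018, 0.135, 0, 0, 0, 0, 0, 0.023, 0.175, 0, 0, 0, 0, 0, 0.029, 0.215, 0, 0, 0, 0, 0, 0.034, 0.25, 0, 0, 0, 0, 0, 0.036, 0.27, 0, 0, 0, 0, 0, 0.037, 0.278, 0, 0, 0, 0, 0, 0.037, 0.278, 0, 0, 0, 0, 0])

```text
time: 15.4
eef_pos: [0.5344, -0.0383, 0.1948]
tcp_rot: [1.0, -0.0, -0.0, -0.0]
contact_force: [-1.2, 0.2, -3.4]
opening: 0.212
finger_force: 59.0
```

Request:
advance(offsets=[0, 0, 0, 0, 0, 0, 0, 0, 0, 0, 0, 0, 0, 0])

```text
time: 15.65
eef_pos: [0.5346, -0.0375, 0.1953]
tcp_rot: [1.0, 0.001, -0.0, -0.0]
contact_force: [0.4, -0.0, -2.7]
opening: 0.213
finger_force: 59.1
```

```bash
python3 - <<'E'
from h import *
np.set_printoptions(precision=4,suppress=True)
st=ctrl.get_state();P=st["eef_pos"];print(P,R.from_quat(st["tcp_rot"]).as_rotvec())
s=cam("side")
q=big(mask(s,(100,100,30),(125,255,255),(260,80,400,200)));print("cov",cv2.boundingRect(q),cv2.fitEllipse(q))
q=big(mask(s,(40,40,15),(95,255,255),(300,165,360,235)));print("tin",cv2.boundingRect(q))
z=P[2]-.0456; print(z,"cov edge pred",[proj(s,[P[0],P[1],z+h])for h in(.012,.022,.042)])
cv2.imwrite("pics/s6.png",cv2.resize(s["pixels"][60:260,250:450],None,fx=3,fy=3)[...,::-1])
E
```

```text
[ 0.5346 -0.0375  0.1953] [-3.1414 -0.0019  0.    ]
cov (310, 139, 42, 19) ((330.6823425292969, 149.47164916992188), (16.804044723510742, 39.37032699584961), 89.51380157470703)
tin (313, 177, 35, 41)
0.1497423605169844 cov edge pred [array([331.1   , 153.5365]), array([331.1571, 149.181 ]), array([331.2729, 140.3534])]
```

View pics/s6.png

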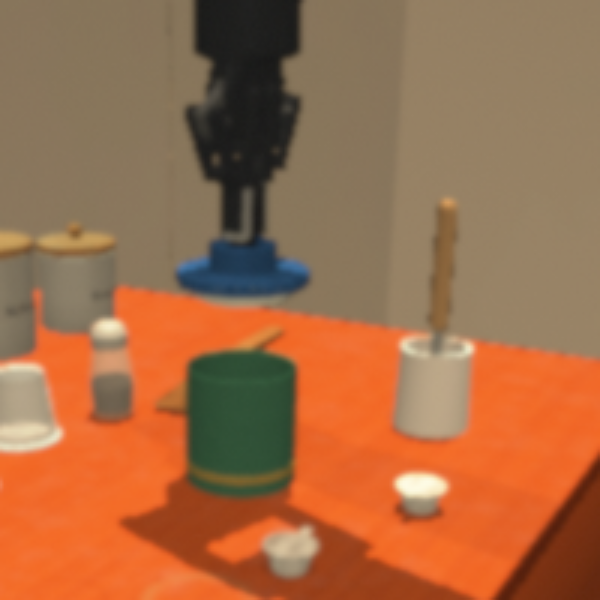

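The lid and cover hang level over the tin: cover centre is at column ≈330.8 and tin centre at ≈330.5, as projected.

Request:
advance(offsets=[0, 0, 0.02, 0, 0, 0, 0, 0, 0, 0.04, 0, 0, 0, 0, 0, 0, 0.05, 0, 0, 0, 0, 0, 0, 0.054, 0, 0, 0, 0, 0, 0, 0.056, 0, 0, 0, 0])

```text
time: 16.32
eef_pos: [0.5351, -0.0384, 0.1398]
tcp_rot: [1.0, -0.0, 0.0, 0.0]
contact_force: [0.4, -0.6, -2.6]
opening: 0.212
finger_force: 59.0
```

Request:
advance(offsets=[0, 0, 0.002, 0, 0, 0, 0, 0, 0, 0.004, 0, 0, 0, 0, 0, 0, 0.006, 0, 0, 0, 0])

```text
time: 16.7
eef_pos: [0.5348, -0.0385, 0.1335]
tcp_rot: [1.0, -0.0, 0.0, 0.0]
contact_force: [-0.1, -0.7, -3.0]
opening: 0.212
finger_force: 59.0
```

Request:
advance(offsets=[0, 0, 0.001, 0, 0, 0, 0, 0, 0, 0.002, 0, 0, 0, 0, 0, 0, 0.003, 0, 0, 0, 0, 0, 0, 0.004, 0, 0, 0, 0, 0, 0, 0.004, 0, 0, 0, 0, 0, 0, 0.004, 0, 0, 0, 0])

```text
time: 17.45
eef_pos: [0.5351, -0.0386, 0.1305]
tcp_rot: [1.0, -0.0, 0.0, 0.0]
contact_force: [-2.9, 0.3, 5.1]
opening: 0.212
finger_force: 59.9
```

Request:
advance(offsets=[0, 0, -0.001, 0, 0, 0, 0.35, 0, 0, -0.001, 0, 0, 0, 0.35, 0, 0, -0.001, 0, 0, 0, 1, 0, 0, -0.001, 0, 0, 0, 1, 0, 0, -0.001, 0, 0, 0, 1, 0, 0, -0.03, 0, 0, 0, 1, 0, 0, -0.06, 0, 0, 0, 1, 0, 0, -0.06, 0, 0, 0, 1, 0, 0, -0.06, 0, 0, 0, 1])

```text
time: 18.58
eef_pos: [0.5342, -0.0383, 0.1883]
tcp_rot: [1.0, -0.0, -0.001, -0.0]
contact_force: [-0.7, -0.1, 0.4]
opening: 1.002
finger_force: 0.0
```

```bash
python3 - <<'E'
from h import *
np.set_printoptions(precision=4,suppress=True)
st=ctrl.get_state();P=st["eef_pos"];print(P)
s=cam("side")
q=big(mask(s,(100,100,30),(125,255,255),(260,80,400,220)));print("cov",cv2.boundingRect(q),cv2.fitEllipse(q))
q=big(mask(s,(40,40,15),(95,255,255),(300,165,360,235)));print("tin",cv2.boundingRect(q))
print([proj(s,[.535,-.0386,z])for z in(.097,.107,.127,.159)])
cv2.imwrite("pics/s7.png",cv2.resize(s["pixels"][100:240,270:400],None,fx=4,fy=4)[...,::-1])
E
```

```text
[ 0.5342 -0.0383  0.1883]
cov (311, 168, 40, 19) ((330.2998352050781, 178.04730224609375), (17.675016403198242, 37.746986389160156), 90.85499572753906)
tin (313, 185, 35, 33)
[array([330.8372, 180.684 ]), array([330.8915, 176.5713]), array([331.0016, 168.2391]), array([331.1818, 154.6033])]
```

View pics/s7.png

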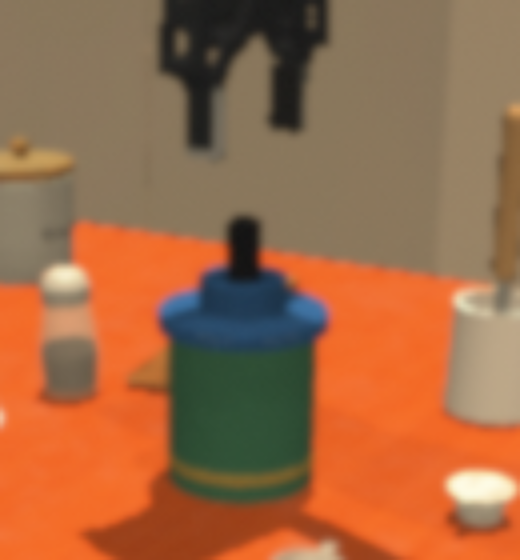

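The lid is seated level on the tin with the cover on it (collar top at row ≈168, as projected for seated) and the gripper is clear above.

Request:
advance(offsets=[0, 0, 0.03, 0, 0, 0, 1, 0, 0, 0.055, 0, 0, 0, 1, 0, 0, 0.072, 0, 0, 0, 1, 0, 0, 0.08, 0, 0, 0, 1, 0, 0, 0.083, 0, 0, 0, 1, 0, 0, 0.083, 0, 0, 0, 1], clamp_n=35)

```text
time: 19.38
eef_pos: [0.5352, -0.0385, 0.1069]
tcp_rot: [1.0, -0.0, 0.0, 0.0]
contact_force: [0.9, 0.6, -0.1]
opening: 1.003
finger_force: 0.0
```

Request:
advance(offsets=[0, 0, 0, 0, 0, 0, 0, 0, 0, 0, 0, 0, 0, 0, 0, 0, 0, 0, 0, 0, 0, 0, 0, 0, 0, 0, 0, 0, 0, 0, 0, 0, 0, 0, 0, 0, 0, 0, 0, 0, 0, 0], clamp_n=35)

```text
time: 20.12
eef_pos: [0.5355, -0.0386, 0.1074]
tcp_rot: [1.0, -0.0, 0.001, 0.0]
contact_force: [-0.0, 0.5, 5.1]
opening: 0.586
finger_force: 37.0
```

Request:
advance(offsets=[0, 0, -0.003, 0, 0, 0, 0, 0, 0, -0.006, 0, 0, 0, 0, 0, 0, -0.01, 0, 0, 0, 0, 0, 0, -0.016, 0, 0, 0, 0, 0, 0, -0.022, 0, 0, 0, 0, 0, 0, -0.022, 0, 0, 0, 0], clamp_n=40)

```text
time: 20.88
eef_pos: [0.5352, -0.0386, 0.1292]
tcp_rot: [1.0, -0.0, 0.001, 0.0]
contact_force: [0.4, -0.3, -0.3]
opening: 0.586
finger_force: 41.6
```

```bash
python3 - <<'E'
from h import *
s=cam("side")
cv2.imwrite("pics/s8.png",cv2.resize(s["pixels"][100:240,270:400],None,fx=4,fy=4)[...,::-1])
E
```

```text
(no output)
```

View pics/s8.png

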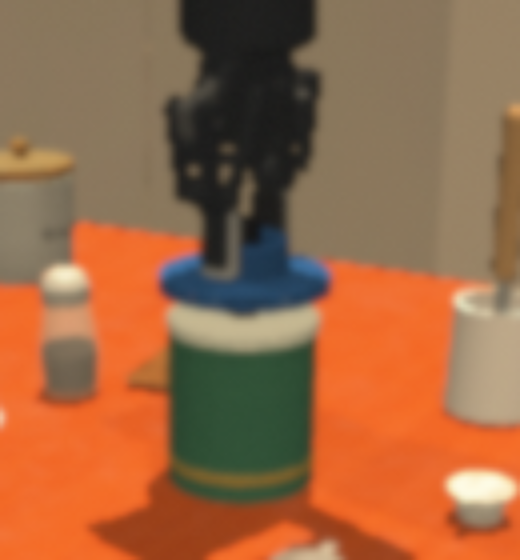

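The blue cover has come up level in the pads, and the white inner lid stays seated on the tin. I'll lift the rest of the way.

Request:
advance(offsets=[0, 0, -0.02, 0, 0, 0, 0, 0, 0, -0.05, 0, 0, 0, 0, 0, 0, -0.08, 0, 0, 0, 0, 0, 0, -0.11, 0, 0, 0, 0, 0, 0, -0.13, 0, 0, 0, 0, 0, 0, -0.135, 0, 0, 0, 0, 0, 0, -0.135, 0, 0, 0, 0, 0, 0, -0.135, 0, 0, 0, 0, 0, 0, -0.135, 0, 0, 0, 0], clamp_n=40)

```text
time: 22.05
eef_pos: [0.5342, -0.0383, 0.262]
tcp_rot: [1.0, -0.0, -0.001, -0.0]
contact_force: [0.4, -0.1, -0.9]
opening: 0.586
finger_force: 41.8
```

```bash
python3 - <<'E'
from h import *
s=cam("side")
cv2.imwrite("pics/s9.png",cv2.resize(s["pixels"][60:240,250:430],None,fx=3,fy=3)[...,::-1])
E
```

```text
(no output)
```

View pics/s9.png

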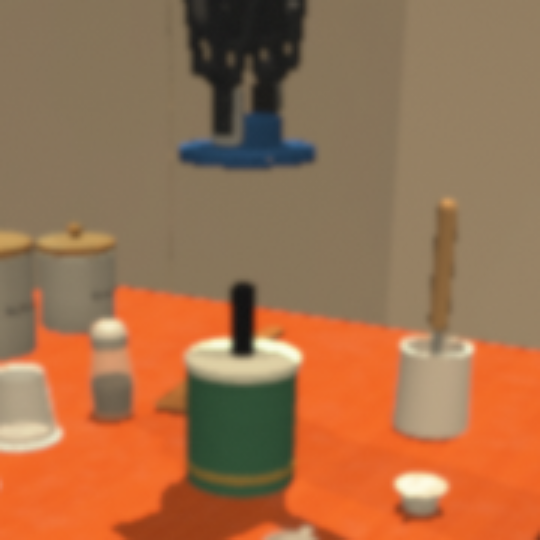

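The cover (crop 247,150) is held level, well above the knob (243,285). The inner lid is seated on the upright tin, and the brush stands in its pot.

```bash
python3 -c "
from plant import ctrl
print(ctrl.sign_off())"
```

```text
the job is handed in; nothing more can be done
None
```

I handed the job in at about 22 s, with every step done in the order asked: the tin is brushed out twice, the brush is back in its pot, the inner lid is seated on the tin, and the dust cover is held level in the air, well clear above the knob.

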